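Load the whetstone against the sprung jaw and close the clamp rail

TASK

The knife on the board is due for honing. Take the whetstone from the slate tray and load it, cream side up, into the aluminium holder: tip one end under the lip of the black sprung jaw, slide it in until it meets the jaw, lay it flat in the channel in front of the open red rail and let go of it. Then close the rail on the stone, feeling its resistance, until it has pushed the sprung jaw back about half of its 14 mm travel, so that the stone is held by the spring, neither slack nor jammed solid; the stone is brittle, so set it down gently and never force it, and leave the knife, mug and salt shaker where they are.

Things in the scene. Friction and masses are not known exactly. Their poses are not given: they have to be found in the camera images.
- stone: Whetstone, loose, flat on the tray, 0.34 kg. Black carrier plate 174 x 40 x 6 mm (x, y, z); centred on it a stone 150 x 38 x 18 mm, blue-grey below, cream on top: so the plate sticks out at each end as a tab 12 mm long, 6 mm thick. Both ends alike. Origin: centre of the underside; x along it, z out of the cream face. Grip the long sides of the stone near the middle.
- holder: Aluminium stone holder, 320 x 76 mm (x = -154 to +166), fixed. Origin: on the worktop under the channel; x along the channel to the sprung jaw, z up. Rubber-lined bed at z = 16 mm. Side walls: inner faces y = -22 and +22, top z = 24, from x = -100 to +48 mm; fingertips beside the stone stay above z = 26 mm.
- bed_near (a point): Point on the middle of the bed near the red rail: x = -90, y = 0, z = 16 mm in the holder's frame.
- bed_far (a point): Mid bed, x = +70, y = 0, z = 16 mm of the holder; fixed. Beyond it the black jaw, 38 mm wide, whose block may be clamped anywhere: its face at rest lies at x = 78 to 98 mm, not measured. Its lip reaches 7 mm from the face towards the rail, underside 9 mm over the bed, top z = 30. It slides back (+x) 14 mm to a solid stop: spring 4 N at rest, 0.4 N more per mm.
- clamp_rail (a joint): Travel (m) of the red rail along the holder's +x, 0 open to 0.052; starts below 0.006. Brake: about 12 N to slide it, stays where left. Pusher face at x = -114 mm + travel, 40 mm wide, meets the tail of the carrier; over it a lip, z = 23.5 to 28.5 mm, 67 mm wide, edge at x = -106 mm + travel, passes 1.5 mm over the tab. Closing slides stone and jaw along.
- rail_tab (a point): Centre of the top edge of the rail's red thumb tab: an upright plate 10 mm thick along the holder's x, 32 mm wide, from 28.5 to 50.5 mm above the worktop, at x = -133 mm + travel in the holder's frame. Push its outer face along the holder's +x, or pinch it.
- slate_tray: Dark tray, 105 (its x) x 285 (its y) x 12 mm, fixed; floor 6 mm thick, rim 6 mm above the floor and 7 mm wide. Origin: centre of its underside.
- knife: Chef's knife, 300 mm, black handle, lying loose on the chopping board; bystander. Origin: near its middle, underside.
- mug: White speckled mug, 106 mm high, 84 mm wide, loose; bystander. Origin: near the centre of its foot.
- salt_shaker: Salt shaker with a grey top, 44 mm wide, 90 mm high, loose; bystander. Origin: centre of its foot.
Things that resemble listed ones, but are neither listed nor needed, are in the scene too. What is shaped like the stone but orange is not meant.

How it is judged:
On the way:
1. The stone lies flat in the channel, in line with it, in front of the open rail, and is let go (x of stone in the frame of holder between -0.018 and 0.02 m and y of stone in the frame of holder between -0.004 and 0.004 m and z of stone in the frame of holder between 0.014 and 0.018 m and angle between the x axis of stone and the x axis of holder, either way round below 0.04 rad and angle between stone's own z axis and vertical below 0.03 rad and contact force between the fingers and stone below 0.3 N and value of joint clamp_rail below 0.012 m), for 0.2 s.
At the end, for the whole second after the job is handed in: Stone still, let go, flat in the bed (2 mm, 0.03 rad), in line (0.04 rad, 4 mm), clamped between rail (travel over 20 mm) and sprung jaw: all contact forces on it (two ends and bed) sum to 14.5 to 21 N, that is the jaw is pushed back some 5 to 9 of its 14 mm (x of stone in the frame of holder between -0.009 and 0.025 m and y of stone in the frame of holder between -0.004 and 0.004 m and z of stone in the frame of holder between 0.014 and 0.018 m and angle between the x axis of stone and the x axis of holder, either way round below 0.04 rad and angle between stone's own z axis and vertical below 0.03 rad and contact force between the fingers and stone below 0.3 N and value of joint clamp_rail above 0.02 m and contact force between stone and anything else between 14.5 and 21 N and linear speed of stone below 0.01 m/s); the robot touches nothing.
It fails at once if The stone is forced: its contact forces on bed and rail, added up, pass 60 N (contact force between stone and holder above 60 N).
It fails at once if The fingers press on the holder or its rail with more than 32 N (contact force between the fingers and holder above 32 N).
It fails at once if The knife is moved by more than 15 mm (distance of knife from where it was at the start of the episode above 0.015 m).
It fails at once if The mug is moved by more than 15 mm (distance of mug from where it was at the start of the episode above 0.015 m).
It fails at once if The salt shaker is moved by more than 15 mm (distance of salt_shaker from where it was at the start of the episode above 0.015 m).
It also fails if it takes over 72 s, if anything falls off the work surface, if the arm or the gripper's body presses on something with over 40 N, if the wrist force passes 120 N, or if a joint passes its speed limit or range.

ROBOT

A 6-joint arm with a two-finger parallel gripper is mounted at the origin on a cart in front of the work surface, level with it; the furniture and walls round the work are solid. World frame = base frame: x ahead of the robot, y to its left, z up, the work surface at z = 0. Lengths are in m, angles in rad, forces in N, time in s.
With the tool pointing down it reaches from about 0.325 to 0.85 m from the base axis. Payload 15.5 kg.
Tool frame: the origin (TCP) lies midway between the tips of the shut fingers; the grasp point (between the pads) lies 19 mm behind it (arm.grip_point_offset is the distance from the TCP to the grasp point, in m); z points along the fingers, y is the line along which they close (so a half turn about z gives the same grasp; the last joint's range is limited). The gripper opens to 91 mm and grips with 3 to 60 N. Pads are 32 mm wide; open, the fingers measure 118 mm over their backs; the gripper's body (76 mm by 178 mm) begins 60 mm behind the grasp point.
Start: joints at [1.056, 0.494, 1.345, -0, 1.302, -0.096], TCP at [0.255, 0.571, 0.214] pointing down, gripper open.
Joint ranges: [-2.91, 2.91], [-0.82, 2.16], [0.22, 2.67], [-1.22, 4.37], [0.12, 2.79], [-3.08, 3.08]. Speed limits (rad/s): [1.89, 1.89, 2.57, 3.01, 3.01, 3.01].

INTERFACE

Orientations are given as a rotation vector (axis times angle).
In Python, from station import arm, viewer gives the robot as it stands.
- The arm moves only by the shell command python3 -m crank 'ROWS' [OPENING] [FORCE]. ROWS is JSON, a list of rows, each an object with "offset": the shift along the world's x, y, z in cm, a list of three; "twist": the turn, a rotation vector about the world's x, y, z in degrees, a list of three. A call has exactly 5 rows; each row shifts and turns the commanded pose from where the row before left it; what a row does not reach is not made up. A row lasts 1/8 s, in which the tool goes at most 62.5 mm and 10.7 degrees, less where a joint would pass 70% of its speed; a pose out of reach is approached as far as the arm can. A call with a gripper value outside its range is refused whole. OPENING is the gripper's target within -1 to 1 (shut at 1, half-way at 0, fully open at -1), set as the call begins (- or left out, the last holds). The fingers move at their own pace and stop on an object; FORCE is the grip in N (left out, the last holds). Time passes only in rows, so rows that do not move let the fingers close, or fill a call up. It gives the time, the measured TCP pose, the force, the opening and the grip force at its end, in the units of the state.
- arm.get_obs(): the state, without advancing time (a new reading comes with each control period).
- viewer.get_image(name): name is "scene" or "top"; returns the picture (384x512x3 uint8, red, green, blue); there is no depth.
- viewer.camera_params(name): a dict with "vertical_fov" (degrees; the focal length in pixels is half the picture's height over the tangent of half this angle, whatever the lens; pixels are square), "cx", "cy" (the principal point, pixels), "D" ([k1, k2, p1, p2, k3] as OpenCV has them; the pictures are not rectified), "pose" (4x4, takes a point from camera to world coordinates). Camera axes: x right, y up, looking along -z (the intrinsics and any distortion apply to the point x, -y, -z); pixel columns grow to the right and rows downward; lengths in m; the calibration is good to about 2 mm. A picture is of the moment at which its call begins. camera_params takes no time and is no camera call.
- arm.finish_job(): hands the job in; it is judged then, once.
The state is a dict: "clock": time; "q": joint angles; "dq": joint speeds; "joint_efforts": joint torques, N m; "position": TCP position; "ee_rot": TCP orientation; "force": force on the tool from outside, world axes, zero at the start; "wrist_torque": the same for the moment, N m; "finger_gap": finger opening in m; "grip_force": force on a finger pad.
Only numpy, scipy, OpenCV 4.12 (cv2) and the standard library are available. Lean on these libraries where they do the work, as an engineer would, in place of code of your own. Each camera call takes 0.05 s, during which the arm holds its last target. There are 200 camera calls.

## Working session

There is one attempt and no reset: what is moved stays moved. The work goes in short steps, Python scripts to look and compute and a shell command to move; the robot and the scene stay as the last step left them, time stands still between calls to the robot, and variables do not carry over. Pictures are saved under pics/ and viewed, at most 10 in all, crops included, and the job is handed in when it is done.

```bash
ls; mkdir -p pics; cat > h.py <<'E'
import numpy as np, cv2
from station import arm, viewer
def K(n):
    p=viewer.camera_params(n); f=192/np.tan(np.radians(p["vertical_fov"])/2)
    return np.array([[f,0,p["cx"]],[0,f,p["cy"]],[0,0,1]]),np.array(p["D"],float),np.array(p["pose"])
def ray(n,uv):
    k,D,T=K(n); u=cv2.undistortPoints(np.array(uv,float).reshape(-1,1,2),k,D).reshape(-1,2)
    d=np.c_[u[:,0],-u[:,1],-np.ones(len(u))]@T[:3,:3].T
    return T[:3,3],d
def onz(n,uv,z):
    o,d=ray(n,uv); return o+d*((z-o[2])/d[:,2])[:,None]
def proj(n,P):
    k,D,T=K(n); c=(np.atleast_2d(P)-T[:3,3])@T[:3,:3]; c=c*[1,-1,-1]
    return cv2.projectPoints(c,np.zeros(3),np.zeros(3),k,D)[0].reshape(-1,2)
def snap(n,f):
    im=viewer.get_image(n); cv2.imwrite(f"pics/{f}.png",im[:,:,::-1]); return im
E
python3 - <<'E'
from h import *
a=snap("top","top0");b=snap("scene","sc0")
print(arm.get_obs()); print(arm.grip_point_offset)
for n in("top","scene"):
    k,D,T=K(n);print(n,k[0,0],D,T.round(3).tolist())
E
```

```text
pics
{'clock': 0.1, 'q': array([ 1.05547499e+00,  4.94111897e-01,  1.34603038e+00,  1.23332370e-05,
        1.30246466e+00, -9.55061292e-02]), 'dq': array([-4.60683465e-05,  1.51195542e-04, -2.33559884e-03, -1.92396815e-04,
        9.21028302e-04,  1.11002914e-03]), 'joint_efforts': array([ 2.61993300e-03, -8.80253434e+01, -3.82551706e+01,  7.08700251e-02,
        4.81081777e-02, -7.67313986e-05]), 'position': array([0.25458902, 0.57045982, 0.21341671]), 'ee_rot': array([-6.54551237e-01, -3.07232442e+00,  1.51374410e-03]), 'force': array([-0.04235483,  1.16603847,  0.30380994]), 'wrist_torque': array([-0.06412845, -0.00850853, -0.01078584]), 'grip_force': 0.0, 'finger_gap': 0.09107708028567342}
0.0188
top 410.52104126701954 [-0.07329353  0.          0.          0.          0.        ] [[-0.007, 0.993, -0.121, 0.37], [-1.0, -0.008, -0.009, 0.129], [-0.01, 0.121, 0.993, 1.714], [0.0, 0.0, 0.0, 1.0]]
scene 352.1452218946055 [-0.04589024  0.          0.          0.          0.        ] [[-0.837, 0.289, -0.464, 0.002], [-0.546, -0.405, 0.733, 1.043], [0.024, 0.867, 0.497, 0.693], [0.0, 0.0, 0.0, 1.0]]
```

View pics/top0.png

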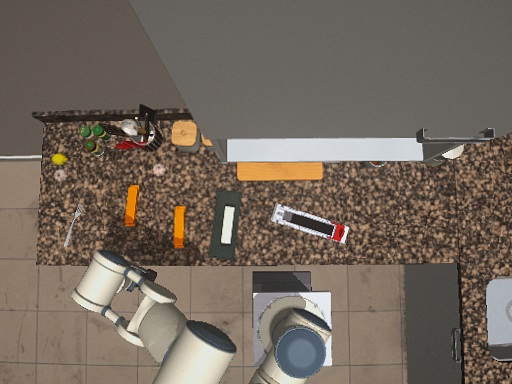

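View pics/sc0.png

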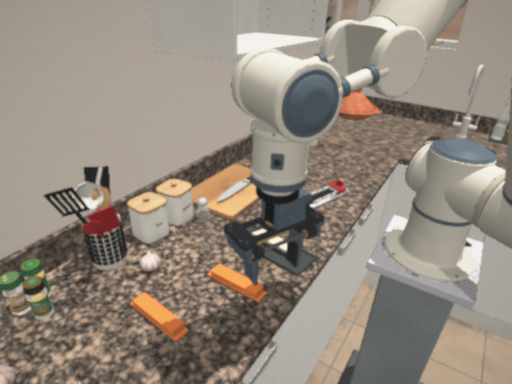

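The candidates for the stone are orange bars at top (132,205) and (179,226), and the cream-topped block in the dark tray at (228,225). I choose the cream one. The holder is at (310,223), with its red rail at (340,233) and its jaw at (278,213).

```bash
python3 - <<'E'
from h import *
im=cv2.imread("pics/top0.png")
cv2.imwrite("pics/crop0.png",cv2.resize(im[180:265,205:360],None,fx=5,fy=5,interpolation=cv2.INTER_CUBIC))
hsv=cv2.cvtColor(im,cv2.COLOR_BGR2HSV)
def rect(m,z,name,box):
    mm=np.zeros(m.shape,np.uint8);x0,y0,x1,y1=box;mm[y0:y1,x0:x1]=m[y0:y1,x0:x1]
    c=max(cv2.findContours(mm,0,2)[0],key=cv2.contourArea) if name!="holder" else cv2.findNonZero(mm)
    r=cv2.minAreaRect(c);p=cv2.boxPoints(r);P=onz("top",p,z)
    print(name,r,P[:,:2].round(4).tolist(),"c",P.mean(0).round(4),"L",np.linalg.norm(P[1]-P[0]).round(4),np.linalg.norm(P[2]-P[1]).round(4))
    e=P[1]-P[0];f=P[2]-P[1];e=e if np.linalg.norm(e)>np.linalg.norm(f) else f
    print("  ang",np.degrees(np.arctan2(e[1],e[0])))
v=hsv[...,2];s=hsv[...,1]
rect(((v>150)&(s<60)).astype(np.uint8),.030,"stone",(215,195,243,255))
red=((s>150)&(v>90)&((hsv[...,0]<8)|(hsv[...,0]>172))).astype(np.uint8)
rect(red,.03,"red",(320,210,360,255))
rect((((v>130)&(s<50))|(red>0)).astype(np.uint8),.02,"holder",(268,200,352,248))
rect(((v<75)&(s<120)).astype(np.uint8),.016,"bed",(280,205,340,242))
E
```

```text
stone ((227.25424194335938, 224.58871459960938), (9.639402389526367, 36.86341094970703), 6.709836959838867) [[0.3538, 0.2912], [0.5034, 0.2738], [0.4985, 0.2343], [0.349, 0.2521]] c [0.4262 0.2628 0.03  ] L 0.1506 0.0398
  ang -6.650634647433556
red ((336.4958801269531, 231.26559448242188), (13.462873458862305, 16.61924171447754), 14.931416511535645) [[0.3696, -0.1476], [0.4349, -0.1669], [0.4202, -0.22], [0.355, -0.2005]] c [ 0.3949 -0.1837  0.03  ] L 0.068 0.0551
  ang -16.471865108289702
holder ((309.6500244140625, 223.55001831054688), (77.47579193115234, 18.973661422729492), 18.434947967529297) [[0.4425, 0.0878], [0.5167, 0.0622], [0.4128, -0.2394], [0.3394, -0.2124]] c [ 0.4278 -0.0755  0.02  ] L 0.0785 0.319
  ang -109.01511547111643
bed ((310.8890075683594, 223.67861938476562), (45.221351623535156, 9.792292594909668), 17.81888771057129) [[0.4374, 0.0136], [0.4758, 0.0006], [0.4171, -0.1762], [0.3789, -0.1628]] c [ 0.4273 -0.0812  0.016 ] L 0.0405 0.1864
  ang -108.38032231778044
```

View pics/crop0.png

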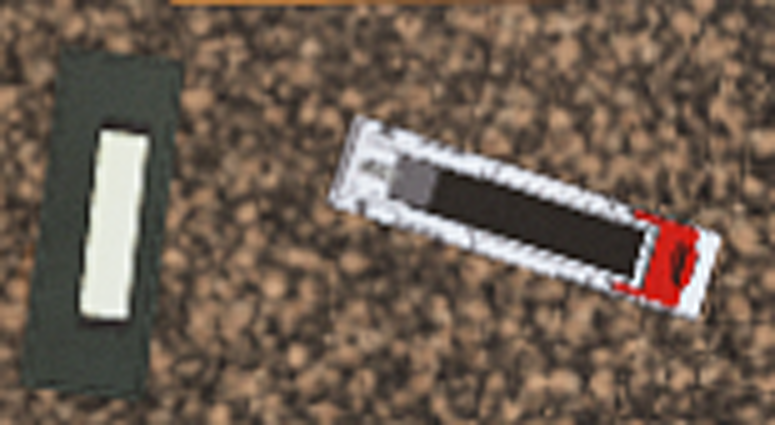

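The crop shows the cream stone (228,225 in the full picture) in the dark tray. The holder's jaw is at the left (287,216) and its red rail at the right (339,232). The measured sizes match the given 150x38 and 320x76. Next I refine the axes to sub-pixel.

```bash
cat > fit.py <<'E'
from h import *
def bedline(g):
    pts=[]
    for c in range(297,328):
        r0=224+(c-311)*np.tan(np.radians(17.8)); a=int(round(r0))-7
        col=g[a:a+15,c].astype(float); w=np.clip(140-col,0,110)
        # keep only central dark run between walls
        m=int(round(r0))-a; lo=m-int(np.argmax(col[m::-1]>150)); hi=m+int(np.argmax(col[m:]>150))
        if hi<=m or lo>=m: continue
        w=w[lo:hi+1]; pts.append((c,a+lo+(w*np.arange(len(w))).sum()/w.sum()))
    P=onz("top",pts,.02)[:,:2]; return line(P)
def line(P):
    c=P.mean(0);u,s,v=np.linalg.svd(P-c);r=(P-c)@v[1];return c,v[0],r.std()
E
python3 - <<'E'
from fit import *
from scipy.spatial.transform import Rotation as R
im=cv2.imread("pics/top0.png");g=im.max(2)
c,d,s=bedline(g);d=d*np.sign(d[1]);print("bed",c,np.degrees(np.arctan2(d[1],d[0])),s)
# profile along bed: brightness & redness vs x
H=np.array([.4259,-.0812]);H=c+d*((H-c)@d);print("H",H)
for x in range(-160,-84,4):
    q=proj("top",[*(H+d*x/1e3),.028])[0];p=cv2.getRectSubPix(im,(1,1),tuple(map(float,q)))[0,0];print(x,p,end=" ")
print()
for x in range(60,176,4):
    q=proj("top",[*(H+d*x/1e3),.03])[0];p=cv2.getRectSubPix(im,(1,1),tuple(map(float,q)))[0,0];print(x,p,end=" ")
print()
# stone
pts=[]
sm=(np.clip(g[208:241,215:243].astype(float)-110,0,100))
for i,row in enumerate(sm): pts.append((215+(row*np.arange(28)).sum()/row.sum(),208+i))
cs,ds,s2=line(onz("top",pts,.03)[:,:2]);ds*=np.sign(ds[0]);print("stone",cs,np.degrees(np.arctan2(ds[1],ds[0])),s2)
# scene check
print("scene px stone",proj("scene",[.4262,.2628,.03]))
o=arm.get_obs();M=R.from_rotvec(o["ee_rot"]).as_matrix();print(M.round(3).tolist(), "yaw y",np.degrees(np.arctan2(M[1,1],M[0,1])))
E
```

```text
bed [ 0.42574752 -0.08528579] 71.49094414426175 0.000502147868304732
H [ 0.42699285 -0.08156585]
-160 [ 75  90 110] -156 [58 70 87] -152 [84 86 96] -148 [228 220 218] -144 [245 239 234] -140 [242 236 230] -136 [ 68  66 155] -132 [ 18  28 207] -128 [ 25  30 120] -124 [26 30 71] -120 [ 27  30 110] -116 [ 27  33 180] -112 [ 26  34 209] -108 [ 25  33 206] -104 [ 26  34 190] -100 [ 81  84 152] -96 [181 175 169] -92 [180 173 170] -88 [33 36 43] 
60 [41 44 51] 64 [41 43 48] 68 [41 43 49] 72 [42 44 50] 76 [39 43 48] 80 [38 42 47] 84 [50 52 58] 88 [86 87 91] 92 [110 107 113] 96 [110 105 110] 100 [110 106 111] 104 [108 107 110] 108 [107 103 109] 112 [112 109 112] 116 [123 121 123] 120 [143 143 145] 124 [170 172 172] 128 [169 172 171] 132 [147 148 150] 136 [151 153 154] 140 [128 131 133] 144 [118 119 121] 148 [164 164 165] 152 [218 213 212] 156 [223 215 211] 160 [150 146 148] 164 [130 127 133] 168 [74 84 96] 172 [65 81 97] 
stone [0.42832098 0.26007052] -5.935730035350459 0.0028513680459316742
scene px stone [[271.81216874 237.76069739]]
[[-0.913, 0.408, -0.001], [0.408, 0.913, -0.001], [0.0, -0.001, -1.0]] yaw y 65.94617586500306
```

```bash
python3 -m crank '[{"offset":[2.15,-3.85,0],"twist":[0,0,2.2]},{"offset":[2.15,-3.85,0],"twist":[0,0,2.2]},{"offset":[2.15,-3.85,-1],"twist":[0,0,2.2]},{"offset":[2.15,-3.85,-1],"twist":[0,0,2.2]},{"offset":[2.15,-3.85,-1],"twist":[0,0,2.2]}]' -1
python3 -m crank '[{"offset":[2.15,-3.85,-1],"twist":[0,0,2.2]},{"offset":[2.15,-3.85,-1],"twist":[0,0,2.2]},{"offset":[2.15,-3.85,-1],"twist":[0,0,2.2]},{"offset":[0,0,0],"twist":[0,0,0]},{"offset":[0,0,0],"twist":[0,0,0]}]'
python3 - <<'E'
from h import *
from scipy.spatial.transform import Rotation as R
o=arm.get_obs();M=R.from_rotvec(o["ee_rot"]).as_matrix();print(o["position"],np.degrees(np.arctan2(M[1,1],M[0,1])),M[:,2])
a=viewer.get_image("top")[190:260,200:250,::-1];b=viewer.get_image("scene")[170:290,190:350,::-1]
cv2.imwrite("pics/c1.png",np.hstack([cv2.resize(a,(360,504),interpolation=2),cv2.resize(b,None,fx=2.7,fy=4.2,interpolation=2)]))
E
```

```text
clock: 0.72
position: [0.3626, 0.3769, 0.1835]
ee_rot: [-0.355, -3.121, 0.0]
force: [1.4, 0.7, 0.8]
finger_gap: 0.0915
grip_force: 0.0
clock: 1.35
position: [0.4266, 0.2629, 0.1539]
ee_rot: [-0.178, -3.136, -0.0]
force: [0.4, 0.6, 0.4]
finger_gap: 0.0914
grip_force: 0.0
[0.42656074 0.2629316  0.15389065] 83.49294302577653 [-3.53695416e-04  6.03589037e-05 -9.99999936e-01]
```

View pics/c1.png

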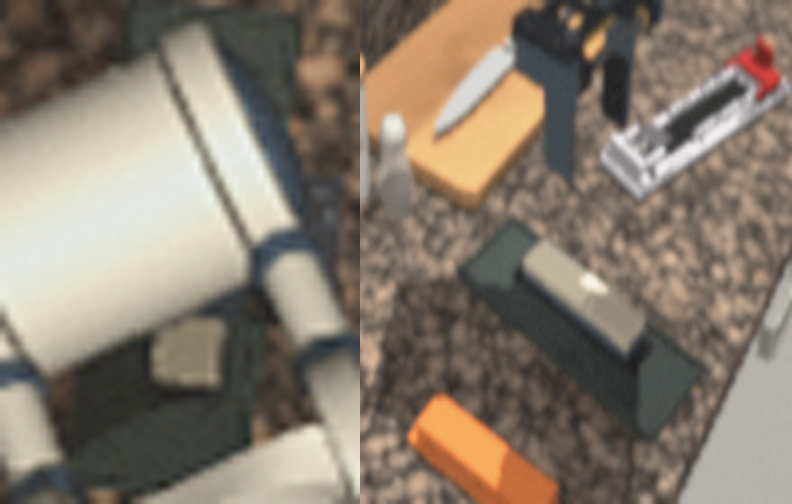

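The close crop shows the cream-topped stone in the tray, centred near scene px (273,240), as my fix predicted. The arm hides the top view here. I descend and grip.

```bash
python3 -m crank '[{"offset":[0,0,-4],"twist":[0,0,0]},{"offset":[0,0,-4],"twist":[0,0,0]},{"offset":[0,0,-3],"twist":[0,0,0]},{"offset":[0,0,-1.5],"twist":[0,0,0]},{"offset":[0,0,-0.9],"twist":[0,0,0]}]' -1
python3 -m crank '[{"offset":[0,0,-0.1],"twist":[0,0,0]},{"offset":[0,0,0],"twist":[0,0,0]},{"offset":[0,0,0],"twist":[0,0,0]},{"offset":[0,0,0],"twist":[0,0,0]},{"offset":[0,0,0],"twist":[0,0,0]}]' 1 25
python3 -m crank '[{"offset":[0,0,0],"twist":[0,0,0]},{"offset":[0,0,0],"twist":[0,0,0]},{"offset":[0,0,0],"twist":[0,0,0]},{"offset":[0,0,0],"twist":[0,0,0]},{"offset":[0,0,0],"twist":[0,0,0]}]'
```

```text
clock: 2.08
position: [0.4267, 0.2633, 0.0197]
ee_rot: [0.176, 3.137, 0.0]
force: [-0.1, 0.9, 0.7]
finger_gap: 0.0914
grip_force: 0.0
clock: 2.7
position: [0.4268, 0.2628, 0.0191]
ee_rot: [0.177, 3.136, 0.0]
force: [0.2, 0.1, 0.8]
finger_gap: 0.0441
grip_force: 0.0
clock: 3.32
position: [0.4267, 0.2627, 0.019]
ee_rot: [0.177, 3.137, -0.0]
force: [-0.6, -2.2, 4.5]
finger_gap: 0.0378
grip_force: 25.0
```

```bash
python3 -m crank '[{"offset":[0,0,1.5],"twist":[0,0,0]},{"offset":[0,0,3],"twist":[0,0,0]},{"offset":[0,0,3],"twist":[0,0,0]},{"offset":[0,0,3],"twist":[0,0,0]},{"offset":[0,0,2],"twist":[0,0,0]}]'
python3 -m crank '[{"offset":[0,-3.54,0],"twist":[0,0,-8.5]},{"offset":[0,-3.54,0],"twist":[0,0,-8.5]},{"offset":[0,-3.54,0],"twist":[0,0,-8.5]},{"offset":[0,-3.54,0],"twist":[0,0,-8.5]},{"offset":[0,-3.54,0],"twist":[0,0,-8.5]}]'
python3 -m crank '[{"offset":[0,-3.54,0],"twist":[0,0,-8.5]},{"offset":[0,-3.54,0],"twist":[0,0,-8.5]},{"offset":[0,-3.54,0],"twist":[0,0,-8.5]},{"offset":[0,-3.54,0],"twist":[0,0,-8.5]},{"offset":[0,-3.54,0],"twist":[0,0,-8.5]}]'
python3 -m crank '[{"offset":[0,0,0],"twist":[0,0,-8.5]},{"offset":[0,0,0],"twist":[0,0,-8.5]},{"offset":[-0.3,0,-2],"twist":[0,0,0]},{"offset":[0,0,-2],"twist":[0,0,0]},{"offset":[0,0,0],"twist":[0,0,0]}]'
python3 - <<'E'
from h import *
from scipy.spatial.transform import Rotation as R
o=arm.get_obs();M=R.from_rotvec(o["ee_rot"]).as_matrix();print(o["q"],o["position"],np.degrees(np.arctan2(M[1,1],M[0,1])))
a=snap("top","t2")[195:255,260:360,::-1];b=snap("scene","s2")[160:230,270:370,::-1]
cv2.imwrite("pics/c2.png",np.vstack([cv2.resize(a,None,fx=5,fy=5,interpolation=2),cv2.resize(b[:60],None,fx=5,fy=5,interpolation=2)]))
E
```

```text
clock: 3.95
position: [0.4269, 0.2629, 0.146]
ee_rot: [0.177, 3.135, 0.001]
force: [-0.2, 0.4, -3.6]
finger_gap: 0.0382
grip_force: 25.0
clock: 4.58
position: [0.4265, 0.0847, 0.1446]
ee_rot: [1.308, 2.856, 0.0]
force: [0.5, -0.4, -2.5]
finger_gap: 0.0378
grip_force: 25.0
clock: 5.2
position: [0.4265, -0.0924, 0.1447]
ee_rot: [2.255, 2.187, 0.0]
force: [0.2, 0.6, -3.2]
finger_gap: 0.0376
grip_force: 25.0
clock: 5.82
position: [0.423, -0.0909, 0.1037]
ee_rot: [-2.548, -1.835, 0.002]
force: [0.8, -0.7, -2.7]
finger_gap: 0.0377
grip_force: 25.0
[-3.50042018e-01  3.98766011e-01  1.93175448e+00  9.70523550e-05
  8.13094376e-01 -2.80197733e-02] [ 0.42297479 -0.09094396  0.10368918] -18.45433387309683
```

View pics/c2.png

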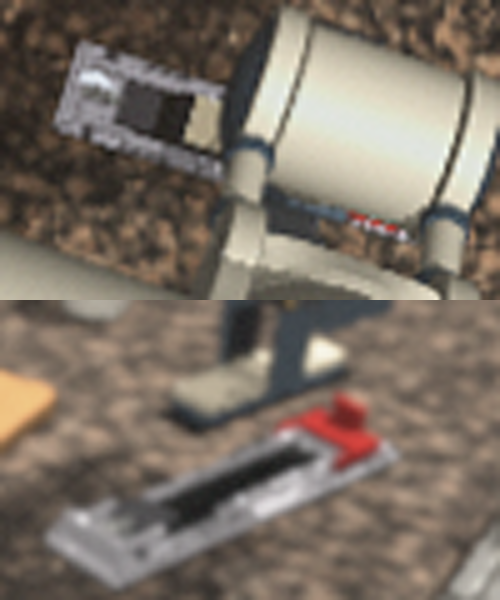

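The stone is held over the channel. Its cream end shows in top at about (301,219), right of the dark jaw at (288,216). In scene it hangs above the holder at about (322,232), parallel to the channel. I lower it and compare the robot's numbers with the pixels.

```bash
python3 -m crank '[{"offset":[0,0,-2],"twist":[0,0,0]},{"offset":[0,0,-2],"twist":[0,0,0]},{"offset":[0,0,0],"twist":[0,0,0]},{"offset":[0,0,0],"twist":[0,0,0]},{"offset":[0,0,0],"twist":[0,0,0]}]'
python3 - <<'E'
from h import *
from scipy.spatial.transform import Rotation as R
o=arm.get_obs();M=R.from_rotvec(o["ee_rot"]).as_matrix();p=o["position"];print(p)
d=np.array([np.cos(np.radians(71.5)),np.sin(np.radians(71.5))]);n=np.array([-d[1],d[0]])
H=np.array([.4270,-.0816])
a=snap("top","t3");b=snap("scene","s3")
print("tcp in holder",(p[:2]-H)@d,(p[:2]-H)@n)
zt=p[2]+.011
def prof(im,n_,x0,z,rng):  # lateral profile at tool x=x0
    vals=[]
    for t in rng:
        q=proj(n_,[*(p[:2]+d*x0+n*t),z])[0];vals.append(cv2.getRectSubPix(im,(1,1),tuple(map(float,q)))[0,0].tolist())
    return np.array(vals)
t=np.arange(-30,31,3)/1e3
for x0 in(.060,.066,.070): print("top",x0,prof(a,"top",x0,zt,t)[:,0].tolist(),"sat",(prof(a,"top",x0,zt,t)[:,0]-prof(a,"top",x0,zt,t)[:,2]).tolist())
for x0 in(.04,.06): print("scene",x0,prof(b,"scene",x0,zt,t)[:,0].tolist())
x=np.arange(-95,96,5)/1e3
print("scene along",[(int(k*1e3),v) for k,v in zip(x,[prof(b,"scene",k,zt,[0.])[0,0] for k in x])])
ca=b[175:225,280:350,::-1];cb=a[205:235,270:330,::-1]
cv2.imwrite("pics/c3.png",np.vstack([cv2.resize(ca,(630,400),interpolation=2),cv2.resize(cb,(630,180),interpolation=2)]))
E
```

```text
clock: 6.55
position: [0.4242, -0.0914, 0.0648]
ee_rot: [2.548, 1.836, 0.001]
force: [0.1, -0.3, -3.3]
finger_gap: 0.0376
grip_force: 25.0
[ 0.4242482  -0.09142356  0.06476827]
tcp in holder -0.010189074586883472 -0.0005074639948693873
top 0.06 [108, 126, 137, 148, 158, 162, 152, 146, 153, 167, 178, 179, 178, 175, 174, 169, 138, 97, 58, 86, 104] sat [2, -2, -5, -5, 4, 23, 33, 32, 33, 37, 40, 41, 40, 39, 39, 37, 30, 19, 4, 2, 2]
top 0.066 [124, 148, 156, 141, 145, 162, 176, 176, 174, 175, 174, 173, 173, 173, 174, 170, 148, 90, 75, 90, 112] sat [6, 0, -1, 4, 19, 35, 41, 39, 37, 38, 38, 38, 38, 38, 39, 37, 32, 19, 7, 0, 2]
top 0.07 [124, 149, 153, 155, 161, 172, 177, 177, 176, 176, 176, 177, 174, 172, 175, 180, 147, 96, 66, 94, 109] sat [4, -2, -1, 6, 17, 34, 38, 40, 40, 38, 38, 39, 39, 37, 37, 39, 32, 19, 5, 0, 3]
scene 0.04 [123, 128, 135, 143, 153, 164, 170, 172, 172, 173, 175, 175, 173, 171, 167, 160, 157, 154, 149, 140, 126]
scene 0.06 [126, 134, 142, 149, 157, 165, 171, 178, 183, 186, 187, 188, 189, 188, 186, 181, 173, 165, 155, 142, 126]
scene along [(-95, np.int64(83)), (-90, np.int64(84)), (-85, np.int64(95)), (-80, np.int64(132)), (-75, np.int64(181)), (-70, np.int64(222)), (-65, np.int64(228)), (-60, np.int64(217)), (-55, np.int64(176)), (-50, np.int64(116)), (-45, np.int64(81)), (-40, np.int64(68)), (-35, np.int64(64)), (-30, np.int64(64)), (-25, np.int64(66)), (-20, np.int64(70)), (-15, np.int64(105)), (-10, np.int64(159)), (-5, np.int64(180)), (0, np.int64(188)), (5, np.int64(193)), (10, np.int64(182)), (15, np.int64(162)), (20, np.int64(152)), (25, np.int64(151)), (30, np.int64(154)), (35, np.int64(162)), (40, np.int64(175)), (45, np.int64(183)), (50, np.int64(187)), (55, np.int64(188)), (60, np.int64(187)), (65, np.int64(187)), (70, np.int64(186)), (75, np.int64(179)), (80, np.int64(167)), (85, np.int64(145)), (90, np.int64(120)), (95, np.int64(101))]
```

View pics/c3.png

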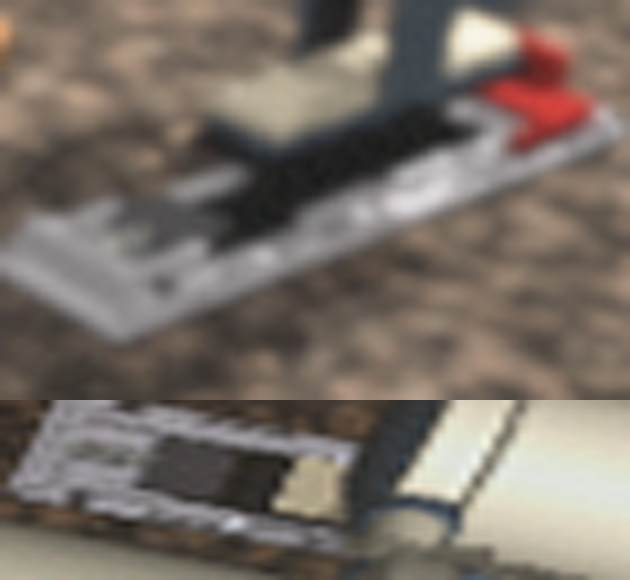

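In scene the stone hangs parallel over the channel and short of the jaw. In top the cream end is at about (300,219), with the jaw edge at about (293,217). The stone's cream end measures about 1 mm to the +y side of the channel, so I correct that, tip the nose 5° down and lower.

```bash
python3 -m crank '[{"offset":[0.09,-0.03,0],"twist":[-2.37,0.79,0]},{"offset":[0,0,0],"twist":[-2.37,0.79,0]},{"offset":[0,0,-1],"twist":[0,0,0]},{"offset":[0,0,-1],"twist":[0,0,0]},{"offset":[0,0,-0.4],"twist":[0,0,0]}]'
python3 -m crank '[{"offset":[0,0,0],"twist":[0,0,0]},{"offset":[0,0,0],"twist":[0,0,0]},{"offset":[0,0,-0.1],"twist":[0,0,0]},{"offset":[0,0,-0.1],"twist":[0,0,0]},{"offset":[0,0,0],"twist":[0,0,0]}]'
cat > st.py <<'E'
from h import *
from scipy.spatial.transform import Rotation as R
o=arm.get_obs();M=R.from_rotvec(o["ee_rot"]).as_matrix();p=o["position"]
th=np.radians(71.5);d=np.array([np.cos(th),np.sin(th),0]);n=np.array([-d[1],d[0],0])
r=p-[.4270,-.0816,0]
print("t%.1f xh %.1f yh %.1f z %.1f mm | pitch %.2f yaw %.2f | F d %.1f n %.1f z %.1f"%(o["clock"],r@d*1e3,r@n*1e3,p[2]*1e3,np.degrees(np.arcsin(-M[:,2]@d)),np.degrees(np.arctan2(M[1,1],M[0,1]))+18.5,o["force"]@d,o["force"]@n,o["force"][2]),"T",o["wrist_torque"].round(2),"gap",round(o["finger_gap"],4))
E
python3 st.py
```

```text
clock: 7.28
position: [0.4241, -0.0917, 0.039]
ee_rot: [2.507, 1.806, -0.11]
force: [0.5, -0.3, -2.6]
finger_gap: 0.0379
grip_force: 25.0
clock: 7.9
position: [0.4246, -0.0916, 0.0379]
ee_rot: [2.506, 1.806, -0.109]
force: [-0.1, -0.6, -3.7]
finger_gap: 0.0374
grip_force: 25.0
t7.9 xh -10.2 yh -0.9 z 37.9 mm | pitch 5.00 yaw 0.05 | F d -0.7 n -0.1 z -3.7 T [0.03 0.03 0.05] gap 0.0374
```

```bash
python3 -m crank '[{"offset":[0.05,-0.02,0],"twist":[0,0,0]},{"offset":[0,0,-0.05],"twist":[0,0,0]},{"offset":[0,0,0],"twist":[0,0,0]},{"offset":[0,0,-0.05],"twist":[0,0,0]},{"offset":[0,0,0],"twist":[0,0,0]}]' | grep force; python3 st.py
python3 -m crank '[{"offset":[0,0,-0.05],"twist":[0,0,0]},{"offset":[0,0,0],"twist":[0,0,0]},{"offset":[0,0,0],"twist":[0,0,0]},{"offset":[0,0,0],"twist":[0,0,0]},{"offset":[0,0,0],"twist":[0,0,0]}]' >/dev/null; python3 st.py
```

```text
force: [-0.2, 0.7, -3.0]
grip_force: 25.0
t8.5 xh -10.2 yh -1.4 z 36.9 mm | pitch 5.00 yaw 0.05 | F d 0.6 n 0.4 z -3.0 T [ 0.01  0.05 -0.02] gap 0.0377
t9.2 xh -10.2 yh -1.5 z 36.4 mm | pitch 5.00 yaw 0.05 | F d -1.0 n 0.8 z -2.0 T [0.   0.   0.05] gap 0.0379
```

```bash
python3 -m crank '[{"offset":[0,0,-0.05],"twist":[0,0,0]},{"offset":[0,0,0],"twist":[0,0,0]},{"offset":[0,0,0],"twist":[0,0,0]},{"offset":[0,0,0],"twist":[0,0,0]},{"offset":[0,0,0],"twist":[0,0,0]}]' >/dev/null; python3 st.py
python3 -m crank '[{"offset":[0,0,-0.05],"twist":[0,0,0]},{"offset":[0,0,0],"twist":[0,0,0]},{"offset":[0,0,0],"twist":[0,0,0]},{"offset":[0,0,0],"twist":[0,0,0]},{"offset":[0,0,0],"twist":[0,0,0]}]' >/dev/null; python3 st.py
```

```text
t9.8 xh -10.3 yh -1.5 z 36.0 mm | pitch 5.00 yaw 0.05 | F d -1.4 n -0.2 z 1.2 T [-0.12  0.15  0.  ] gap 0.0378
t10.4 xh -10.2 yh -1.5 z 35.4 mm | pitch 5.00 yaw 0.05 | F d -2.1 n 0.8 z 0.6 T [-0.06 -0.   -0.02] gap 0.0382
```

```bash
python3 -m crank '[{"offset":[0,0,0.08],"twist":[0,0,0]},{"offset":[0.08,0.237,0],"twist":[0,0,0]},{"offset":[0.08,0.237,0],"twist":[0,0,0]},{"offset":[0.08,0.237,0],"twist":[0,0,0]},{"offset":[0.08,0.237,0],"twist":[0,0,0]}]' >/dev/null; python3 st.py
python3 -m crank '[{"offset":[0.032,0.095,0],"twist":[0,0,0]},{"offset":[0.032,0.095,0],"twist":[0,0,0]},{"offset":[0.032,0.095,0],"twist":[0,0,0]},{"offset":[0,0,0],"twist":[0,0,0]},{"offset":[0,0,0],"twist":[0,0,0]}]' >/dev/null; python3 st.py
```

```text
t11.0 xh -0.0 yh -1.4 z 36.2 mm | pitch 5.00 yaw 0.05 | F d -0.3 n 0.2 z -2.7 T [-0.01  0.04 -0.01] gap 0.0378
t11.7 xh 2.7 yh -1.5 z 36.2 mm | pitch 5.00 yaw 0.05 | F d 0.1 n 0.6 z -2.4 T [0.04 0.04 0.01] gap 0.0378
```

```bash
for i in 1; do python3 -m crank '[{"offset":[0.032,0.095,0],"twist":[0,0,0]},{"offset":[0,0,0],"twist":[0,0,0]},{"offset":[0.032,0.095,0],"twist":[0,0,0]},{"offset":[0,0,0],"twist":[0,0,0]},{"offset":[0,0,0],"twist":[0,0,0]}]' >/dev/null; done; python3 st.py
python3 -m crank '[{"offset":[0.032,0.095,0],"twist":[0,0,0]},{"offset":[0,0,0],"twist":[0,0,0]},{"offset":[0.032,0.095,0],"twist":[0,0,0]},{"offset":[0,0,0],"twist":[0,0,0]},{"offset":[0,0,0],"twist":[0,0,0]}]' >/dev/null; python3 st.py
```

```text
t12.3 xh 4.8 yh -1.5 z 36.2 mm | pitch 5.00 yaw 0.05 | F d 0.2 n 0.2 z -2.8 T [-0.02  0.04 -0.03] gap 0.0376
t12.9 xh 6.8 yh -1.5 z 36.2 mm | pitch 5.00 yaw 0.05 | F d -3.8 n -1.0 z -2.6 T [-0.83  0.3   0.  ] gap 0.0379
```

```bash
python3 - <<'E'
from h import *
th=np.radians(71.5);d=np.array([np.cos(th),np.sin(th)]);n=np.array([-d[1],d[0]]);H=np.array([.427,-.0816])
a=snap("top","t4")
for t in(-.006,0,.006):
  print([(x,*cv2.getRectSubPix(a,(1,1),tuple(map(float,proj("top",[*(H+d*x/1e3+n*t),.03])[0])))[0,0].tolist()) for x in range(62,104,3)])
cv2.imwrite("pics/c4.png",cv2.resize(a[200:235,265:325,::-1],None,fx=10,fy=10,interpolation=2))
E
```

```text
[(62, 129, 122, 106), (65, 139, 133, 117), (68, 152, 148, 130), (71, 151, 146, 130), (74, 152, 145, 130), (77, 154, 145, 131), (80, 153, 146, 130), (83, 146, 140, 124), (86, 128, 122, 109), (89, 81, 80, 77), (92, 63, 65, 66), (95, 56, 59, 60), (98, 52, 53, 54), (101, 58, 58, 55)]
[(62, 116, 112, 98), (65, 133, 127, 114), (68, 138, 132, 118), (71, 140, 135, 118), (74, 149, 143, 126), (77, 151, 146, 129), (80, 150, 145, 128), (83, 141, 137, 119), (86, 103, 102, 92), (89, 73, 74, 72), (92, 60, 61, 64), (95, 55, 57, 56), (98, 56, 56, 55), (101, 60, 61, 61)]
[(62, 74, 75, 72), (65, 73, 77, 73), (68, 67, 71, 68), (71, 77, 78, 74), (74, 88, 86, 81), (77, 94, 93, 83), (80, 107, 104, 94), (83, 106, 102, 93), (86, 88, 85, 80), (89, 64, 67, 66), (92, 53, 57, 57), (95, 53, 55, 53), (98, 58, 57, 56), (101, 67, 64, 63)]
```

View pics/c4.png

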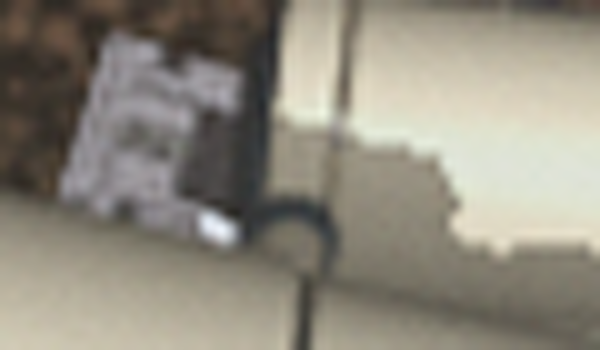

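The arm now covers the stone in the top view; only the jaw block at about (286,216) shows. The 3.8 N contact came with the tab at bed height, below the lip, so the nose is under it and touching the jaw. I back off slightly while laying the stone flat.

```bash
python3 -m crank '[{"offset":[-0.016,-0.047,-0.14],"twist":[0.948,-0.317,0]},{"offset":[-0.016,-0.047,-0.14],"twist":[0.948,-0.317,0]},{"offset":[-0.016,-0.047,-0.14],"twist":[0.948,-0.317,0]},{"offset":[-0.016,-0.047,-0.14],"twist":[0.948,-0.317,0]},{"offset":[-0.016,-0.047,-0.14],"twist":[0.948,-0.317,0]}]' >/dev/null; python3 st.py
python3 -m crank '[{"offset":[0,0,0],"twist":[0,0,0]},{"offset":[0,0,0],"twist":[0,0,0]},{"offset":[0,0,0],"twist":[0,0,0]},{"offset":[0,0,0],"twist":[0,0,0]},{"offset":[0,0,0],"twist":[0,0,0]}]' >/dev/null; python3 st.py
```

```text
t13.6 xh 4.2 yh -1.5 z 29.1 mm | pitch -0.07 yaw 0.04 | F d -2.4 n 0.7 z 2.5 T [-0.58  0.37 -0.01] gap 0.0379
t14.2 xh 4.4 yh -1.6 z 29.3 mm | pitch 0.00 yaw 0.06 | F d -4.2 n -1.5 z -3.5 T [-0.98  0.07 -0.09] gap 0.0379
```

```bash
python3 -m crank '[{"offset":[-0.016,-0.047,-0.04],"twist":[0,0,0]},{"offset":[0,0,0],"twist":[0,0,0]},{"offset":[0,0,0],"twist":[0,0,0]},{"offset":[0,0,0],"twist":[0,0,0]},{"offset":[0,0,0],"twist":[0,0,0]}]' >/dev/null; python3 st.py
python3 -m crank '[{"offset":[-0.016,-0.047,-0.04],"twist":[0,0,0]},{"offset":[0,0,0],"twist":[0,0,0]},{"offset":[0,0,0],"twist":[0,0,0]},{"offset":[0,0,0],"twist":[0,0,0]},{"offset":[0,0,0],"twist":[0,0,0]}]' >/dev/null; python3 st.py
python3 - <<'E'
from h import *
b=snap("scene","s5");cv2.imwrite("pics/c5.png",cv2.resize(b[175:225,280:350,::-1],None,fx=10,fy=10,interpolation=2))
E
```

```text
t14.8 xh 4.1 yh -1.6 z 29.0 mm | pitch -0.02 yaw 0.04 | F d 4.4 n -0.5 z 5.7 T [ 0.37 -0.09  0.03] gap 0.0381
t15.4 xh 3.9 yh -1.6 z 28.9 mm | pitch -0.04 yaw 0.03 | F d 9.3 n 1.0 z 18.2 T [1.47 0.   0.04] gap 0.0375
```

View pics/c5.png

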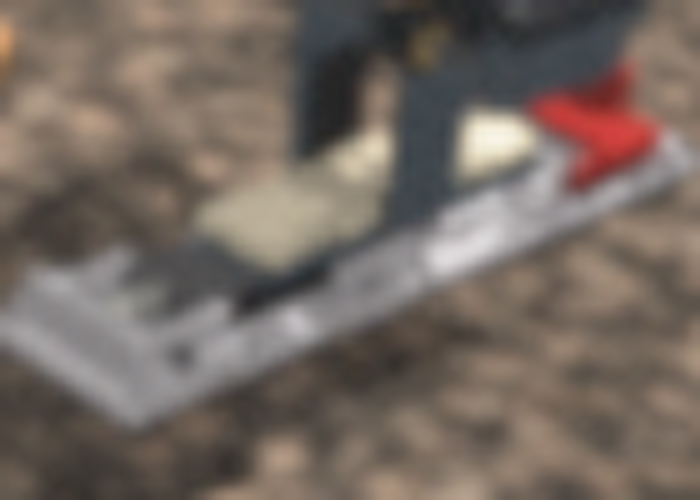

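The stone lies flat between the walls, its nose under the jaw (scene ~(302,202)), with the open rail behind (~(340,188)). I ease off the down-force and release.

```bash
python3 -m crank '[{"offset":[0.016,0.047,0.04],"twist":[0,0,0]},{"offset":[0,0,0.02],"twist":[0,0,0]},{"offset":[0,0,0],"twist":[0,0,0]},{"offset":[0,0,0],"twist":[0,0,0]},{"offset":[0,0,0],"twist":[0,0,0]}]' >/dev/null; python3 st.py
python3 -m crank '[{"offset":[0,0,0],"twist":[0,0,0]},{"offset":[0,0,0],"twist":[0,0,0]},{"offset":[0,0,0],"twist":[0,0,0]},{"offset":[0,0,0],"twist":[0,0,0]},{"offset":[0,0,0],"twist":[0,0,0]}]' 0.2 >/dev/null; python3 st.py
python3 -m crank '[{"offset":[0,0,1],"twist":[0,0,0]},{"offset":[0,0,3],"twist":[0,0,0]},{"offset":[0,0,3],"twist":[0,0,0]},{"offset":[-1.2,-3.5,3],"twist":[0,0,0]},{"offset":[-1.2,-3.5,0],"twist":[0,0,0]}]' 0.2 >/dev/null; python3 st.py
```

```text
t16.1 xh 3.8 yh -1.3 z 29.0 mm | pitch -0.00 yaw 0.05 | F d 1.2 n 0.0 z 0.3 T [ 0.01  0.07 -0.01] gap 0.0378
t16.8 xh 3.8 yh -1.4 z 29.0 mm | pitch 0.00 yaw 0.05 | F d -0.9 n -0.2 z -2.4 T [-0.14  0.18 -0.01] gap 0.0383
t17.4 xh -71.0 yh -2.1 z 131.6 mm | pitch 0.04 yaw 0.12 | F d -0.6 n -0.5 z -3.4 T [-0.12  0.02 -0.02] gap 0.0378
```

The release opening I gave was narrower than the stone, so it came up with the gripper. I check how it sits.

```bash
python3 - <<'E'
from h import *
a=snap("top","t6");b=snap("scene","s6")
p=arm.get_obs()["position"];print(proj("scene",p),proj("top",p))
cv2.imwrite("pics/c6.png",np.vstack([cv2.resize(b[140:215,280:380,::-1],(700,525),interpolation=2)]))
E
```

```text
[[332.93728072 164.79713619]] [[332.7350253  228.19172591]]
```

View pics/c6.png

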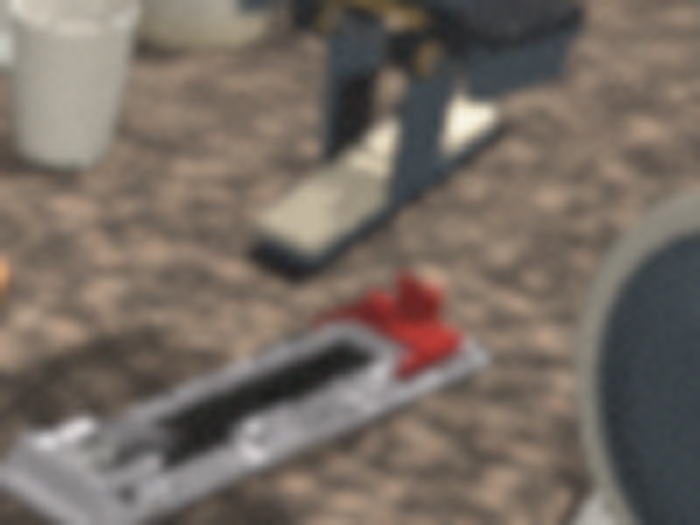

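The stone is still in the grip at scene (333,165) but pitched nose-down; the lip held its nose as the gripper rose. I measure the tilt on the vertical plane of its near side.

```bash
cat > pitch.py <<'E'
from h import *
import sys
th=np.radians(71.5);d=np.array([np.cos(th),np.sin(th),0]);n=np.array([-d[1],d[0],0])
def meas(fn,box,off=.019):
    im=cv2.imread(f"pics/{fn}.png").astype(int);p=arm.get_obs()["position"]
    # lower boundary of cream (bright->dark) per column -> near top edge of the stone
    P=[]
    for c in range(*box[:2]):
        col=im[box[2]:box[3],c]; s=col[:,2]-col[:,0]; cr=(col[:,2]>150)&(s>15)
        idx=np.flatnonzero(cr)
        if len(idx)<3: continue
        r=idx[-1]
        v=col[:,2]; 
        if r+1>=len(v): continue
        fr=np.clip((v[r]-120)/max(v[r]-v[r+1],1),0,1); P.append((c,box[2]+r+fr))
    P=np.array(P);o,D=ray("scene",P);k=((p+n*off-o)@n)/(D@n);X=o+D*k[:,None]-p
    return P,np.c_[X@d,X[:,2]]*1e3
if __name__=="__main__":
    P,X=meas(sys.argv[1],tuple(map(int,sys.argv[2:6])))
    print(np.c_[P,X].round(1).tolist())
E
python3 pitch.py s6 316 354 150 182
```

```text
[[317.0, 172.0, 111.1, 8.8], [318.0, 173.0, 104.9, 3.1], [319.0, 173.0, 99.3, 1.3], [320.0, 173.8, 93.1, -3.8], [321.0, 174.0, 87.3, -6.2], [322.0, 174.8, 81.0, -11.4], [323.0, 175.0, 75.1, -13.9], [324.0, 175.0, 69.3, -15.6], [325.0, 175.0, 63.5, -17.3], [326.0, 174.0, 58.4, -14.6], [327.0, 173.0, 53.3, -11.9], [328.0, 173.0, 47.4, -13.6], [329.0, 172.0, 42.3, -10.9], [330.0, 171.0, 37.2, -8.2], [331.0, 170.0, 32.1, -5.5], [332.0, 169.0, 27.0, -2.8], [333.0, 168.0, 21.8, -0.1], [334.0, 166.0, 17.6, 7.1], [335.0, 164.0, 13.3, 14.2], [340.0, 181.0, -35.0, -72.5], [344.0, 181.0, -61.5, -80.7], [345.0, 161.0, -46.2, 10.9], [346.0, 160.0, -51.6, 13.7], [347.0, 174.0, -73.7, -52.9], [348.0, 168.0, -73.5, -26.5], [349.0, 158.0, -68.9, 17.7], [350.0, 177.0, -97.8, -73.5]]
```

```bash
python3 - <<'E'
import pitch
from h import *
class A:
    def get_obs(s): return {"position":s.p}
for fn,p,box in(("s3",[.4242,-.0914,.0648],(300,345,175,205)),("s2",[.42297,-.09094,.10369],(300,345,160,200))):
    pitch.arm=A();pitch.arm.p=np.array(p)
    P,X=pitch.meas(fn,box);print(fn,np.c_[P,X].round(1).tolist())
E
```

```text
s3 [[300.0, 178.0, 135.9, 76.4], [301.0, 178.0, 130.9, 74.9], [302.0, 186.0, 121.5, 40.4], [303.0, 188.0, 115.2, 30.3], [304.0, 188.0, 110.0, 28.6], [305.0, 189.0, 104.1, 22.6], [306.0, 189.0, 98.7, 20.9], [307.0, 190.0, 92.7, 14.8], [308.0, 190.0, 87.3, 13.1], [309.0, 191.0, 81.2, 6.9], [310.0, 191.0, 75.7, 5.1], [311.0, 191.9, 69.6, -0.7], [312.0, 191.0, 64.6, 1.4], [313.0, 190.0, 59.7, 4.0], [314.0, 190.0, 54.1, 2.2], [315.0, 189.0, 49.1, 4.8], [316.0, 188.0, 44.2, 7.4], [317.0, 188.0, 38.5, 5.6], [318.0, 188.0, 32.7, 3.7], [319.0, 188.0, 26.9, 1.9], [320.0, 184.0, 24.2, 17.9], [321.0, 183.0, 19.2, 20.6], [322.0, 182.0, 14.2, 23.2], [330.0, 183.9, -35.4, -0.3], [331.0, 183.7, -41.4, -1.3], [332.0, 183.0, -47.0, 0.0], [333.0, 182.8, -53.1, -1.1], [334.0, 182.0, -58.6, 0.8], [335.0, 188.0, -70.9, -29.7], [336.0, 192.0, -81.5, -51.3], [337.0, 192.0, -88.1, -53.5], [338.0, 202.0, -105.8, -106.4], [339.0, 203.0, -113.9, -114.1], [342.0, 204.0, -136.0, -126.9], [343.0, 190.0, -126.2, -56.8], [344.0, 190.0, -133.1, -59.0]]
s2 [[300.0, 193.0, 129.6, -23.6], [301.0, 193.0, 124.4, -25.3], [
[... 482 characters left out ...]
9.3, -31.4], [320.0, 186.0, 24.3, -28.8], [321.0, 176.0, 26.1, 13.4], [322.0, 175.0, 21.2, 16.1], [323.0, 173.0, 17.0, 23.1], [326.0, 187.0, -12.1, -44.7], [327.0, 187.0, -18.1, -46.6], [328.0, 187.0, -24.2, -48.6], [329.0, 187.0, -30.4, -50.5], [330.0, 186.0, -35.6, -47.8], [331.0, 186.0, -41.9, -49.8], [332.0, 186.0, -48.1, -51.8], [333.0, 187.0, -55.4, -58.5], [334.0, 187.0, -61.7, -60.6], [335.0, 188.0, -69.1, -67.4], [336.0, 192.0, -79.7, -89.0], [337.0, 192.0, -86.3, -91.1], [338.0, 192.0, -92.9, -93.3], [339.0, 191.0, -98.5, -90.6], [340.0, 191.0, -105.2, -92.8], [341.0, 191.0, -111.9, -95.0], [342.0, 191.0, -118.7, -97.2], [343.0, 190.0, -124.4, -94.5], [344.0, 190.0, -131.2, -96.7]]
```

The stone is pitched about 15° in the grip and otherwise centred as before. I'll set it down on the free worktop beyond the rail, flatten it and regrip squarely.

```bash
python3 -m crank '[{"offset":[0.35,-4.5,0],"twist":[2.84,-0.95,0]},{"offset":[0.35,-4.5,0],"twist":[2.84,-0.95,0]},{"offset":[0.35,-4.5,0],"twist":[2.84,-0.95,0]},{"offset":[0.35,-4.5,0],"twist":[2.84,-0.95,0]},{"offset":[0,-1,-2],"twist":[2.84,-0.95,0]}]' >/dev/null; python3 st.py
python3 -m crank '[{"offset":[0,0,-3],"twist":[0,0,0]},{"offset":[0,0,-3],"twist":[0,0,0]},{"offset":[0,0,-1.5],"twist":[0,0,0]},{"offset":[0,0,-0.5],"twist":[0,0,0]},{"offset":[0,0,-0.3],"twist":[0,0,0]}]' >/dev/null; python3 st.py
python3 -m crank '[{"offset":[0,0,-0.2],"twist":[0,0,0]},{"offset":[0,0,0],"twist":[0,0,0]},{"offset":[0,0,-0.2],"twist":[0,0,0]},{"offset":[0,0,0],"twist":[0,0,0]},{"offset":[0,0,0],"twist":[0,0,0]}]' >/dev/null; python3 st.py
```

```text
t18.1 xh -248.7 yh -76.5 z 110.0 mm | pitch -14.93 yaw -0.04 | F d 0.6 n -0.4 z -4.0 T [-0.34  0.14 -0.05] gap 0.0377
t18.7 xh -246.0 yh -74.9 z 26.6 mm | pitch -14.95 yaw 0.06 | F d 0.2 n 0.2 z -2.3 T [-0.31  0.21 -0.02] gap 0.0381
t19.4 xh -245.9 yh -74.5 z 22.0 mm | pitch -14.97 yaw 0.05 | F d 0.2 n 0.3 z -3.5 T [-0.35  0.19 -0.01] gap 0.038
```

```bash
python3 -m crank '[{"offset":[0,0,-0.1],"twist":[0,0,0]},{"offset":[0,0,-0.1],"twist":[0,0,0]},{"offset":[0,0,-0.1],"twist":[0,0,0]},{"offset":[0,0,0],"twist":[0,0,0]},{"offset":[0,0,0],"twist":[0,0,0]}]' >/dev/null; python3 st.py
python3 -m crank '[{"offset":[0,0,-0.1],"twist":[0,0,0]},{"offset":[0,0,0],"twist":[0,0,0]},{"offset":[0,0,-0.1],"twist":[0,0,0]},{"offset":[0,0,0],"twist":[0,0,0]},{"offset":[0,0,0],"twist":[0,0,0]}]' >/dev/null; python3 st.py
```

```text
t20.0 xh -245.9 yh -74.5 z 19.0 mm | pitch -14.98 yaw 0.04 | F d -0.5 n 0.3 z -3.1 T [-0.34  0.14 -0.06] gap 0.0379
t20.6 xh -245.9 yh -74.5 z 17.0 mm | pitch -14.98 yaw 0.04 | F d -0.6 n -0.8 z -1.8 T [-0.38  0.18 -0.01] gap 0.0379
```

```bash
python3 -m crank '[{"offset":[0,0,-0.1],"twist":[0,0,0]},{"offset":[0,0,0],"twist":[0,0,0]},{"offset":[0,0,0],"twist":[0,0,0]},{"offset":[0,0,0],"twist":[0,0,0]},{"offset":[0,0,0],"twist":[0,0,0]}]' >/dev/null; python3 st.py
python3 -m crank '[{"offset":[0,0,-0.1],"twist":[0,0,0]},{"offset":[0,0,0],"twist":[0,0,0]},{"offset":[0,0,0],"twist":[0,0,0]},{"offset":[0,0,0],"twist":[0,0,0]},{"offset":[0,0,0],"twist":[0,0,0]}]' >/dev/null; python3 st.py
```

```text
t21.2 xh -245.9 yh -74.5 z 16.0 mm | pitch -14.98 yaw 0.05 | F d -0.4 n 0.6 z -2.7 T [-0.35  0.14  0.03] gap 0.0376
t21.9 xh -245.9 yh -74.5 z 15.0 mm | pitch -14.97 yaw 0.05 | F d -0.5 n 0.3 z -1.8 T [-0.34  0.09  0.01] gap 0.0376
```

```bash
python3 -m crank '[{"offset":[0,0,-0.1],"twist":[0,0,0]},{"offset":[0,0,0],"twist":[0,0,0]},{"offset":[0,0,-0.1],"twist":[0,0,0]},{"offset":[0,0,0],"twist":[0,0,0]},{"offset":[0,0,0],"twist":[0,0,0]}]' >/dev/null; python3 st.py
```

```text
t22.5 xh -246.0 yh -74.6 z 14.3 mm | pitch -14.97 yaw 0.05 | F d -1.6 n 5.8 z 26.6 T [1.01 0.95 0.28] gap 0.0376
```

```bash
python3 -m crank '[{"offset":[0,0,-0.1],"twist":[0,0,0]},{"offset":[0,0,0],"twist":[0,0,0]},{"offset":[0,0,0],"twist":[0,0,0]},{"offset":[0,0,0],"twist":[0,0,0]},{"offset":[0,0,0],"twist":[0,0,0]}]' >/dev/null; python3 st.py
```

```text
t23.1 xh -246.2 yh -74.6 z 13.5 mm | pitch -14.96 yaw 0.05 | F d -2.7 n 7.0 z 32.0 T [1.13 1.1  0.4 ] gap 0.0378
```

```bash
python3 -m crank '[{"offset":[0,0,0.1],"twist":[0,0,0]},{"offset":[0,0,0],"twist":[0,0,0]},{"offset":[0,0,0],"twist":[0,0,0]},{"offset":[0,0,0],"twist":[0,0,0]},{"offset":[0,0,0],"twist":[0,0,0]}]' -0.4 >/dev/null; python3 st.py
python3 -m crank '[{"offset":[0,0,1],"twist":[0,0,0]},{"offset":[0,0,2],"twist":[-4.73,1.58,0]},{"offset":[0,0,2],"twist":[-4.73,1.58,0]},{"offset":[0,0,3],"twist":[-4.73,1.58,0]},{"offset":[0,6,3],"twist":[0,0,0]}]' >/dev/null
python3 -m crank '[{"offset":[0,6,0],"twist":[0,0,0]},{"offset":[0,6,0],"twist":[0,0,0]},{"offset":[0,6,0],"twist":[0,0,0]},{"offset":[0,0,0],"twist":[0,0,0]},{"offset":[0,0,0],"twist":[0,0,0]}]' >/dev/null; python3 st.py
cat > find.py <<'E'
from fit import *
a=snap("top","t7");hsv=cv2.cvtColor(a,cv2.COLOR_RGB2HSV)
m=((hsv[...,1]<70)&(hsv[...,2]>165)).astype(np.uint8);m[:195]=0;m[262:]=0;m[:,:350]=0;m[:,440:]=0
m=cv2.morphologyEx(m,cv2.MORPH_OPEN,np.ones((3,3),np.uint8))
for c in cv2.findContours(m,0,2)[0]:
    if cv2.contourArea(c)<60: continue
    r=cv2.minAreaRect(c);P=onz("top",cv2.boxPoints(r),.024);e=[P[1]-P[0],P[2]-P[1]];L=[np.linalg.norm(x) for x in e];l=e[int(np.argmax(L))]
    print(r,P.mean(0).round(4),np.round(L,4),np.degrees(np.arctan2(l[1],l[0])))
E
python3 find.py
```

```text
t23.7 xh -245.9 yh -74.5 z 12.9 mm | pitch -14.98 yaw 0.05 | F d 0.4 n 0.8 z -0.7 T [-0.21  0.11  0.05] gap 0.0637
t25.0 xh -22.3 yh -0.1 z 121.5 mm | pitch 0.00 yaw 0.10 | F d 0.6 n -0.7 z 0.0 T [-0.16  0.05 -0.02] gap 0.0636
((372.5, 230.50001525878906), (33.5201416015625, 24.665767669677734), 18.434947967529297) [ 0.3965 -0.3338  0.024 ] [0.102  0.1384] -109.04534366440947
((353.5, 222.5), (21.0, 7.0), 90.0) [ 0.4302 -0.2561  0.024 ] [0.0291 0.0863] 178.04585863392984
```

```bash
python3 -m crank '[{"offset":[0,5,0],"twist":[0,0,0]},{"offset":[0,5,0],"twist":[0,0,0]},{"offset":[0,5,0],"twist":[0,0,0]},{"offset":[0,5,0],"twist":[0,0,0]},{"offset":[0,0,0],"twist":[0,0,0]}]' >/dev/null; python3 find.py; python3 - <<'E'
from h import *
a=cv2.imread("pics/t7.png");b=viewer.get_image("scene")[:,:,::-1]
print(proj("scene",[.42,-.34,.02]))
cv2.imwrite("pics/c7.png",np.vstack([cv2.resize(a[190:260,270:430],(800,350),interpolation=2),cv2.resize(b[130:230,280:480],(500,250),interpolation=2).copy() if 0 else cv2.copyMakeBorder(cv2.resize(b[130:230,280:480],(500,250),interpolation=2),0,0,0,300,0)]))
E
```

```text
((373.1924743652344, 224.9011688232422), (35.735069274902344, 8.874265670776367), 17.818889617919922) [ 0.4193 -0.3375  0.024 ] [0.0368 0.1474] -108.42397698811577
[[342.78064763 171.96766353]]
```

View pics/c7.png

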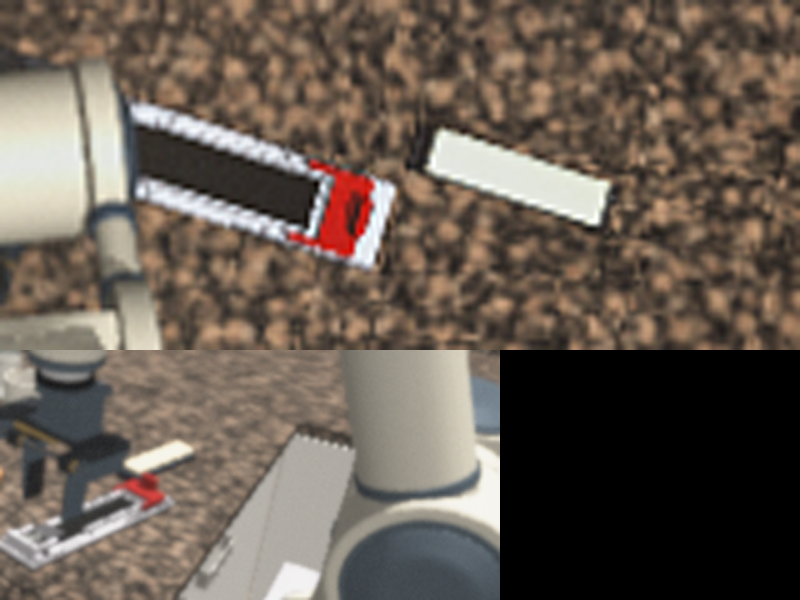

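The top crop shows the stone lying flat, cream up, at about (373,225), clear of the holder and parallel to it. I regrip it at its measured centre (0.419, -0.3375).

```bash
python3 -m crank '[{"offset":[0,-4.8,0],"twist":[0,0,0]},{"offset":[0,-4.8,0],"twist":[0,0,0]},{"offset":[0,-4.8,0],"twist":[0,0,0]},{"offset":[0,-4.8,0],"twist":[0,0,0]},{"offset":[0,-4.8,0],"twist":[0,0,0]}]' >/dev/null
python3 -m crank '[{"offset":[0,-4.8,0],"twist":[0,0,0]},{"offset":[0,-4.8,0],"twist":[0,0,0]},{"offset":[0,-4.8,0],"twist":[0,0,0]},{"offset":[0,-4.8,0],"twist":[0,0,0]},{"offset":[0,0,-5],"twist":[0,0,0]}]' >/dev/null
python3 -m crank '[{"offset":[0,0,-2],"twist":[0,0,0]},{"offset":[0,0,0],"twist":[0,0,0]},{"offset":[0,0,0],"twist":[0,0,0]},{"offset":[0,0,0],"twist":[0,0,0]},{"offset":[0,0,0],"twist":[0,0,0]}]' |grep pos; python3 st.py
```

```text
position: [0.4199, -0.3349, 0.0517]
t27.6 xh -242.5 yh -73.6 z 51.7 mm | pitch 0.02 yaw 0.05 | F d -0.3 n 0.3 z -0.0 T [-0.05  0.13  0.02] gap 0.0643
```

```bash
python3 -m crank '[{"offset":[-0.06,-0.26,-1.8],"twist":[0,0,0]},{"offset":[0,0,-1.5],"twist":[0,0,0]},{"offset":[0,0,-0.57],"twist":[0,0,0]},{"offset":[0,0,0],"twist":[0,0,0]},{"offset":[0,0,0],"twist":[0,0,0]}]' >/dev/null; python3 st.py
python3 -m crank '[{"offset":[0,0,0],"twist":[0,0,0]},{"offset":[0,0,0],"twist":[0,0,0]},{"offset":[0,0,0],"twist":[0,0,0]},{"offset":[0,0,0],"twist":[0,0,0]},{"offset":[0,0,0],"twist":[0,0,0]}]' 1 25 >/dev/null; python3 st.py
```

```text
t28.2 xh -244.9 yh -73.7 z 12.6 mm | pitch -0.00 yaw 0.06 | F d 0.2 n 0.7 z 0.2 T [-0.1   0.06  0.01] gap 0.0638
t28.9 xh -245.0 yh -73.7 z 12.4 mm | pitch -0.00 yaw 0.05 | F d 0.5 n -0.3 z 5.2 T [-0.03 -0.01 -0.02] gap 0.0376
```

```bash
python3 -m crank '[{"offset":[0,0,1],"twist":[0,0,0]},{"offset":[0,0,3],"twist":[0,0,0]},{"offset":[0,0,3],"twist":[0,0,0]},{"offset":[0,0,2],"twist":[0,0,0]},{"offset":[0,0,0],"twist":[0,0,0]}]' >/dev/null
python3 -m crank '[{"offset":[0.13,4.95,0],"twist":[0,0,0]},{"offset":[0.13,4.95,0],"twist":[0,0,0]},{"offset":[0.13,4.95,0],"twist":[0,0,0]},{"offset":[0.13,4.95,0],"twist":[0,0,0]},{"offset":[0.13,4.95,0],"twist":[0,0,0]}]' >/dev/null
python3 -m crank '[{"offset":[0,0,-2],"twist":[-2.37,0.79,0]},{"offset":[0,0,-1],"twist":[-2.37,0.79,0]},{"offset":[0,0,0],"twist":[0,0,0]},{"offset":[0,0,0],"twist":[0,0,0]},{"offset":[0,0,0],"twist":[0,0,0]}]' >/dev/null; python3 st.py
```

```text
t30.8 xh -8.4 yh -1.3 z 72.5 mm | pitch 4.95 yaw 0.00 | F d 0.2 n 0.0 z -3.4 T [0.06 0.05 0.04] gap 0.0379
```

```bash
python3 -m crank '[{"offset":[0.02,-0.01,-2],"twist":[0,0,0]},{"offset":[0,0,-1],"twist":[0,0,0]},{"offset":[0,0,-0.5],"twist":[0,0,0]},{"offset":[0,0,0],"twist":[0,0,0]},{"offset":[0,0,0],"twist":[0,0,0]}]' >/dev/null; python3 st.py
python3 -m crank '[{"offset":[0,0,-0.1],"twist":[0,0,0]},{"offset":[0,0,0],"twist":[0,0,0]},{"offset":[0,0,-0.05],"twist":[0,0,0]},{"offset":[0,0,0],"twist":[0,0,0]},{"offset":[0,0,0],"twist":[0,0,0]}]' >/dev/null; python3 st.py
python3 -m crank '[{"offset":[0,0,-0.05],"twist":[0,0,0]},{"offset":[0,0,0],"twist":[0,0,0]},{"offset":[0,0,0],"twist":[0,0,0]},{"offset":[0,0,0],"twist":[0,0,0]},{"offset":[0,0,0],"twist":[0,0,0]}]' >/dev/null; python3 st.py
```

```text
t31.4 xh -8.1 yh -1.6 z 37.6 mm | pitch 4.98 yaw 0.05 | F d 0.5 n 0.4 z -3.1 T [ 0.03  0.07 -0.01] gap 0.0378
t32.0 xh -8.1 yh -1.4 z 35.8 mm | pitch 4.98 yaw 0.05 | F d 0.4 n -0.6 z -1.2 T [0.03 0.02 0.04] gap 0.0377
t32.6 xh -8.2 yh -1.4 z 35.3 mm | pitch 4.98 yaw 0.05 | F d -1.7 n 0.2 z 1.8 T [-0.03  0.12  0.04] gap 0.0377
```

```bash
python3 -m crank '[{"offset":[0,0,0.06],"twist":[0,0,0]},{"offset":[0.095,0.284,0],"twist":[0,0,0]},{"offset":[0.095,0.284,0],"twist":[0,0,0]},{"offset":[0.064,0.19,0],"twist":[0,0,0]},{"offset":[0,0,0],"twist":[0,0,0]}]' >/dev/null; python3 st.py
python3 -m crank '[{"offset":[0.032,0.095,0],"twist":[0,0,0]},{"offset":[0,0,0],"twist":[0,0,0]},{"offset":[0.032,0.095,0],"twist":[0,0,0]},{"offset":[0,0,0],"twist":[0,0,0]},{"offset":[0,0,0],"twist":[0,0,0]}]' >/dev/null; python3 st.py
python3 -m crank '[{"offset":[0.032,0.095,0],"twist":[0,0,0]},{"offset":[0,0,0],"twist":[0,0,0]},{"offset":[0.032,0.095,0],"twist":[0,0,0]},{"offset":[0,0,0],"twist":[0,0,0]},{"offset":[0,0,0],"twist":[0,0,0]}]' >/dev/null; python3 st.py
```

```text
t33.2 xh 0.0 yh -1.4 z 35.8 mm | pitch 4.98 yaw 0.07 | F d 0.8 n 0.7 z -2.7 T [ 0.01  0.04 -0.01] gap 0.0375
t33.9 xh 1.9 yh -1.3 z 35.9 mm | pitch 4.98 yaw 0.05 | F d 0.9 n 0.3 z -3.0 T [0.04 0.06 0.  ] gap 0.0375
t34.5 xh 3.9 yh -1.4 z 35.9 mm | pitch 4.98 yaw 0.05 | F d 0.5 n -0.5 z -3.2 T [-0.    0.03 -0.02] gap 0.0379
```

```bash
python3 -m crank '[{"offset":[0.032,0.095,0],"twist":[0,0,0]},{"offset":[0,0,0],"twist":[0,0,0]},{"offset":[0.032,0.095,0],"twist":[0,0,0]},{"offset":[0,0,0],"twist":[0,0,0]},{"offset":[0,0,0],"twist":[0,0,0]}]' >/dev/null; python3 st.py
```

```text
t35.1 xh 5.9 yh -1.4 z 35.9 mm | pitch 4.98 yaw 0.05 | F d -0.2 n 0.4 z -2.8 T [ 0.05  0.11 -0.08] gap 0.0376
```

```bash
python3 -m crank '[{"offset":[0.032,0.095,0],"twist":[0,0,0]},{"offset":[0,0,0],"twist":[0,0,0]},{"offset":[0,0,0],"twist":[0,0,0]},{"offset":[0,0,0],"twist":[0,0,0]},{"offset":[0,0,0],"twist":[0,0,0]}]' >/dev/null; python3 st.py
```

```text
t35.8 xh 6.9 yh -1.4 z 35.8 mm | pitch 4.98 yaw 0.05 | F d 0.4 n 0.5 z -3.5 T [0.03 0.01 0.  ] gap 0.038
```

```bash
python3 -m crank '[{"offset":[0.032,0.095,0],"twist":[0,0,0]},{"offset":[0,0,0],"twist":[0,0,0]},{"offset":[0,0,0],"twist":[0,0,0]},{"offset":[0,0,0],"twist":[0,0,0]},{"offset":[0,0,0],"twist":[0,0,0]}]' >/dev/null; python3 st.py
```

```text
t36.4 xh 7.8 yh -1.4 z 35.9 mm | pitch 4.99 yaw 0.05 | F d -4.7 n -0.5 z -2.1 T [-0.73  0.3  -0.02] gap 0.0377
```

```bash
python3 -m crank '[{"offset":[0.032,0.095,0],"twist":[0,0,0]},{"offset":[0,0,0],"twist":[0,0,0]},{"offset":[0,0,0],"twist":[0,0,0]},{"offset":[0,0,0],"twist":[0,0,0]},{"offset":[0,0,0],"twist":[0,0,0]}]' >/dev/null; python3 st.py
```

```text
t37.0 xh 8.9 yh -1.4 z 35.9 mm | pitch 4.98 yaw 0.05 | F d -3.9 n -0.5 z -1.9 T [-0.76  0.31  0.03] gap 0.0375
```

```bash
python3 -m crank '[{"offset":[-0.022,-0.066,-0.14],"twist":[0.948,-0.317,0]},{"offset":[-0.022,-0.066,-0.14],"twist":[0.948,-0.317,0]},{"offset":[-0.022,-0.066,-0.14],"twist":[0.948,-0.317,0]},{"offset":[-0.022,-0.066,-0.14],"twist":[0.948,-0.317,0]},{"offset":[-0.022,-0.066,-0.14],"twist":[0.948,-0.317,0]}]' >/dev/null
python3 -m crank '[{"offset":[0,0,0],"twist":[0,0,0]},{"offset":[0,0,0],"twist":[0,0,0]},{"offset":[0,0,0],"twist":[0,0,0]},{"offset":[0,0,0],"twist":[0,0,0]},{"offset":[0,0,0],"twist":[0,0,0]}]' >/dev/null; python3 st.py
python3 -m crank '[{"offset":[0,0,-0.04],"twist":[0,0,0]},{"offset":[0,0,0],"twist":[0,0,0]},{"offset":[0,0,0],"twist":[0,0,0]},{"offset":[0,0,0],"twist":[0,0,0]},{"offset":[0,0,0],"twist":[0,0,0]}]' >/dev/null; python3 st.py
```

```text
t38.2 xh 5.5 yh -1.4 z 28.9 mm | pitch -0.02 yaw 0.06 | F d -0.3 n 0.6 z -2.3 T [-0.12  0.09  0.05] gap 0.0377
t38.9 xh 5.4 yh -1.4 z 28.5 mm | pitch -0.02 yaw 0.05 | F d 0.2 n 0.3 z -1.5 T [0.06 0.01 0.06] gap 0.0379
```

```bash
python3 -m crank '[{"offset":[0,0,0],"twist":[0,0,0]},{"offset":[0,0,0],"twist":[0,0,0]},{"offset":[0,0,0],"twist":[0,0,0]},{"offset":[0,0,0],"twist":[0,0,0]},{"offset":[0,0,0],"twist":[0,0,0]}]' -0.3 >/dev/null; python3 st.py
```

```text
t39.5 xh 5.4 yh -1.4 z 28.5 mm | pitch -0.01 yaw 0.05 | F d -0.5 n -0.4 z -0.5 T [-0.06  0.07 -0.03] gap 0.0591
```

```bash
python3 -m crank '[{"offset":[0,0,2],"twist":[0,0,0]},{"offset":[0,0,5],"twist":[0,0,0]},{"offset":[-1.8,-5.37,1],"twist":[0,0,0]},{"offset":[-1.8,-5.37,0],"twist":[0,0,0]},{"offset":[-1.8,-5.37,0],"twist":[0,0,0]}]' - >/dev/null; python3 st.py
python3 -m crank '[{"offset":[0,0,0],"twist":[0,0,0]},{"offset":[0,0,0],"twist":[0,0,0]},{"offset":[0,0,0],"twist":[0,0,0]},{"offset":[0,0,0],"twist":[0,0,0]},{"offset":[0,0,-1],"twist":[0,0,0]}]' 1 10 >/dev/null; python3 st.py
python3 - <<'E'
from fit import *
a=snap("top","t9");th=np.radians(71.5);d=np.array([np.cos(th),np.sin(th)]);n=np.array([-d[1],d[0]]);H=np.array([.427,-.0816])
f=lambda x,t,z:cv2.getRectSubPix(a,(1,1),tuple(map(float,proj("top",[*(H+d*x/1e3+n*t/1e3),z])[0])))[0,0].tolist()
for x in(-60,-30,0,30,50): print(x,[(t,f(x,t,.04)[2]) for t in range(-30,31,5)])
print([(x,f(x,0,.04)[0]) for x in range(-100,110,6)])
E
```

```text
t40.1 xh -166.2 yh -1.3 z 108.8 mm | pitch 0.00 yaw 0.08 | F d 0.1 n -1.6 z 0.3 T [-0.1   0.05 -0.02] gap 0.0594
t40.8 xh -164.1 yh -1.8 z 98.5 mm | pitch 0.01 yaw 0.12 | F d 0.5 n -0.5 z -1.4 T [-0.09  0.04  0.01] gap 0.0121
-60 [(-30, 131), (-25, 132), (-20, 115), (-15, 127), (-10, 131), (-5, 133), (0, 116), (5, 109), (10, 125), (15, 139), (20, 146), (25, 157), (30, 161)]
-30 [(-30, 130), (-25, 156), (-20, 126), (-15, 121), (-10, 115), (-5, 115), (0, 131), (5, 142), (10, 148), (15, 157), (20, 163), (25, 168), (30, 175)]
0 [(-30, 145), (-25, 147), (-20, 154), (-15, 217), (-10, 213), (-5, 163), (0, 102), (5, 62), (10, 48), (15, 57), (20, 65), (25, 77), (30, 95)]
30 [(-30, 232), (-25, 205), (-20, 168), (-15, 213), (-10, 222), (-5, 183), (0, 135), (5, 133), (10, 137), (15, 130), (20, 70), (25, 84), (30, 66)]
50 [(-30, 223), (-25, 213), (-20, 172), (-15, 196), (-10, 145), (-5, 131), (0, 134), (5, 135), (10, 134), (15, 128), (20, 80), (25, 90), (30, 137)]
[(-100, 108), (-94, 154), (-88, 78), (-82, 43), (-76, 48), (-70, 94), (-64, 161), (-58, 139), (-52, 135), (-46, 133), (-40, 139), (-34, 148), (-28, 156), (-22, 164), (-16, 164), (-10, 107), (-4, 64), (2, 146), (8, 231), (14, 214), (20, 190), (26, 176), (32, 173), (38, 171), (44, 173), (50, 172), (56, 172), (62, 172), (68, 174), (74, 177), (80, 125), (86, 46), (92, 68), (98, 67), (104, 69)]
```

```bash
python3 -m crank '[{"offset":[0,0,-3],"twist":[0,0,0]},{"offset":[0,0,-2],"twist":[0,0,0]},{"offset":[0,0,-1],"twist":[0,0,0]},{"offset":[0,0,0],"twist":[0,0,0]},{"offset":[0,0,0],"twist":[0,0,0]}]' >/dev/null; python3 st.py
python3 -m crank '[{"offset":[0.064,0.19,0],"twist":[0,0,0]},{"offset":[0.064,0.19,0],"twist":[0,0,0]},{"offset":[0.064,0.19,0],"twist":[0,0,0]},{"offset":[0.064,0.19,0],"twist":[0,0,0]},{"offset":[0,0,0],"twist":[0,0,0]}]' >/dev/null; python3 st.py
```

```text
t41.4 xh -164.6 yh -1.6 z 38.9 mm | pitch -0.00 yaw 0.05 | F d 0.2 n -0.4 z 0.4 T [-0.1   0.09 -0.06] gap 0.0006
t42.0 xh -156.4 yh -1.3 z 38.5 mm | pitch -0.02 yaw 0.06 | F d -0.1 n 0.2 z 0.1 T [-0.12  0.11 -0.02] gap 0.0006
```

```bash
python3 -m crank '[{"offset":[0.032,0.095,0],"twist":[0,0,0]},{"offset":[0.032,0.095,0],"twist":[0,0,0]},{"offset":[0.032,0.095,0],"twist":[0,0,0]},{"offset":[0.032,0.095,0],"twist":[0,0,0]},{"offset":[0.032,0.095,0],"twist":[0,0,0]}]' >/dev/null; python3 st.py
python3 -m crank '[{"offset":[0.032,0.095,0],"twist":[0,0,0]},{"offset":[0.032,0.095,0],"twist":[0,0,0]},{"offset":[0.032,0.095,0],"twist":[0,0,0]},{"offset":[0.032,0.095,0],"twist":[0,0,0]},{"offset":[0.032,0.095,0],"twist":[0,0,0]}]' >/dev/null; python3 st.py
```

```text
t42.7 xh -152.0 yh -1.4 z 38.5 mm | pitch 0.04 yaw 0.08 | F d -12.3 n 3.2 z -0.4 T [-2.03  1.42  0.11] gap 0.0003
t43.3 xh -147.2 yh -1.4 z 38.5 mm | pitch 0.05 yaw 0.08 | F d -11.8 n 3.6 z -0.7 T [-2.    1.34  0.02] gap 0.0
```

```bash
python3 -m crank '[{"offset":[0.064,0.19,0],"twist":[0,0,0]},{"offset":[0.064,0.19,0],"twist":[0,0,0]},{"offset":[0.064,0.19,0],"twist":[0,0,0]},{"offset":[0.064,0.19,0],"twist":[0,0,0]},{"offset":[0.064,0.19,0],"twist":[0,0,0]}]' >/dev/null; python3 st.py
python3 -m crank '[{"offset":[0.032,0.095,0],"twist":[0,0,0]},{"offset":[0.032,0.095,0],"twist":[0,0,0]},{"offset":[0.032,0.095,0],"twist":[0,0,0]},{"offset":[0.032,0.095,0],"twist":[0,0,0]},{"offset":[0.032,0.095,0],"twist":[0,0,0]}]' >/dev/null; python3 st.py
```

```text
t43.9 xh -137.1 yh -1.4 z 38.5 mm | pitch 0.05 yaw 0.08 | F d -13.0 n 2.7 z -0.3 T [-2.02  1.38  0.07] gap -0.0
t44.5 xh -132.1 yh -1.3 z 38.5 mm | pitch 0.04 yaw 0.08 | F d -12.9 n 2.7 z 0.0 T [-2.03  1.37  0.07] gap 0.0009
```

Brake force alone so far. I continue in 2 mm calls near the expected contact.

```bash
python3 -m crank '[{"offset":[0.032,0.095,0],"twist":[0,0,0]},{"offset":[0.032,0.095,0],"twist":[0,0,0]},{"offset":[0.032,0.095,0],"twist":[0,0,0]},{"offset":[0,0,0],"twist":[0,0,0]},{"offset":[0,0,0],"twist":[0,0,0]}]' >/dev/null; python3 st.py
python3 -m crank '[{"offset":[0.016,0.047,0],"twist":[0,0,0]},{"offset":[0.016,0.047,0],"twist":[0,0,0]},{"offset":[0.016,0.047,0],"twist":[0,0,0]},{"offset":[0.016,0.047,0],"twist":[0,0,0]},{"offset":[0,0,0],"twist":[0,0,0]}]' >/dev/null; python3 st.py
python3 -m crank '[{"offset":[0.016,0.047,0],"twist":[0,0,0]},{"offset":[0.016,0.047,0],"twist":[0,0,0]},{"offset":[0.016,0.047,0],"twist":[0,0,0]},{"offset":[0,0,0],"twist":[0,0,0]},{"offset":[0,0,0],"twist":[0,0,0]}]' >/dev/null; python3 st.py
```

```text
t45.2 xh -129.0 yh -1.3 z 38.5 mm | pitch 0.03 yaw 0.08 | F d -10.7 n 2.6 z 0.1 T [-1.77  1.2   0.02] gap 0.0004
t45.8 xh -127.1 yh -1.3 z 38.5 mm | pitch 0.04 yaw 0.08 | F d -11.7 n 2.9 z -0.3 T [-1.89  1.27  0.08] gap 0.0008
t46.4 xh -125.6 yh -1.3 z 38.5 mm | pitch 0.04 yaw 0.08 | F d -11.6 n 2.8 z 0.5 T [-1.86  1.34  0.11] gap 0.0004
```

```bash
python3 -m crank '[{"offset":[0.016,0.047,0],"twist":[0,0,0]},{"offset":[0.016,0.047,0],"twist":[0,0,0]},{"offset":[0.016,0.047,0],"twist":[0,0,0]},{"offset":[0,0,0],"twist":[0,0,0]},{"offset":[0,0,0],"twist":[0,0,0]}]' >/dev/null; python3 st.py
python3 -m crank '[{"offset":[0.016,0.047,0],"twist":[0,0,0]},{"offset":[0.016,0.047,0],"twist":[0,0,0]},{"offset":[0,0,0],"twist":[0,0,0]},{"offset":[0,0,0],"twist":[0,0,0]},{"offset":[0,0,0],"twist":[0,0,0]}]' >/dev/null; python3 st.py
python3 -m crank '[{"offset":[0.016,0.047,0],"twist":[0,0,0]},{"offset":[0.016,0.047,0],"twist":[0,0,0]},{"offset":[0,0,0],"twist":[0,0,0]},{"offset":[0,0,0],"twist":[0,0,0]},{"offset":[0,0,0],"twist":[0,0,0]}]' >/dev/null; python3 st.py
```

```text
t47.0 xh -124.2 yh -1.3 z 38.5 mm | pitch 0.05 yaw 0.08 | F d -13.7 n 4.3 z 0.3 T [-2.19  1.45  0.07] gap 0.0001
t47.7 xh -123.5 yh -1.3 z 38.5 mm | pitch 0.06 yaw 0.09 | F d -16.1 n 5.3 z -0.2 T [-2.75  1.84  0.08] gap 0.0006
t48.3 xh -122.5 yh -1.4 z 38.5 mm | pitch 0.07 yaw 0.09 | F d -16.7 n 5.2 z 0.1 T [-2.87  1.89  0.05] gap 0.0004
```

```bash
python3 -m crank '[{"offset":[0.032,0.095,0],"twist":[0,0,0]},{"offset":[0.032,0.095,0],"twist":[0,0,0]},{"offset":[0.032,0.095,0],"twist":[0,0,0]},{"offset":[0,0,0],"twist":[0,0,0]},{"offset":[0,0,0],"twist":[0,0,0]}]' >/dev/null; python3 st.py
python3 -m crank '[{"offset":[0.032,0.095,0],"twist":[0,0,0]},{"offset":[0.032,0.095,0],"twist":[0,0,0]},{"offset":[0,0,0],"twist":[0,0,0]},{"offset":[0,0,0],"twist":[0,0,0]},{"offset":[0,0,0],"twist":[0,0,0]}]' >/dev/null; python3 st.py
```

```text
t48.9 xh -119.5 yh -1.3 z 38.5 mm | pitch 0.07 yaw 0.09 | F d -18.1 n 4.1 z 0.5 T [-2.91  1.95  0.07] gap 0.0004
t49.5 xh -117.6 yh -1.3 z 38.5 mm | pitch 0.07 yaw 0.10 | F d -18.8 n 4.7 z -0.2 T [-3.    2.01  0.09] gap 0.0006
```

```bash
python3 -m crank '[{"offset":[0.029,0.085,0],"twist":[0,0,0]},{"offset":[0,0,0],"twist":[0,0,0]},{"offset":[0,0,0],"twist":[0,0,0]},{"offset":[0,0,0],"twist":[0,0,0]},{"offset":[0,0,0],"twist":[0,0,0]}]' >/dev/null; python3 st.py
python3 -m crank '[{"offset":[-0.06,-0.19,0],"twist":[0,0,0]},{"offset":[-0.32,-0.95,0],"twist":[0,0,0]},{"offset":[-0.64,-1.9,0],"twist":[0,0,0]},{"offset":[0,0,3],"twist":[0,0,0]},{"offset":[0,0,4],"twist":[0,0,0]}]' >/dev/null; python3 st.py
python3 -m crank '[{"offset":[0,-5,3],"twist":[0,0,0]},{"offset":[0,-5,0],"twist":[0,0,0]},{"offset":[0,-5,0],"twist":[0,0,0]},{"offset":[0,-3,0],"twist":[0,0,0]},{"offset":[0,0,0],"twist":[0,0,0]}]' >/dev/null
python3 - <<'E'
from fit import *
a=snap("top","t10");th=np.radians(71.5);d=np.array([np.cos(th),np.sin(th)]);n=np.array([-d[1],d[0]]);H=np.array([.427,-.0816])
f=lambda x,t,z:cv2.getRectSubPix(a,(1,1),tuple(map(float,proj("top",[*(H+d*x/1e3+n*t/1e3),z])[0])))[0,0].tolist()
for x in(-45,-20,20,60): print(x,[(t,f(x,t,.04)[2]) for t in range(-30,31,5)])
print([(x,*f(x,0,.035)[::2]) for x in range(-140,115,6)])
E
```

```text
t50.2 xh -116.7 yh -1.3 z 38.5 mm | pitch 0.08 yaw 0.10 | F d -19.5 n 4.7 z 1.0 T [-3.16  2.09  0.1 ] gap 0.0005
t50.8 xh -148.1 yh -0.8 z 108.8 mm | pitch -0.06 yaw 0.01 | F d -0.3 n -0.6 z -0.0 T [-0.11  0.1  -0.  ] gap 0.0003
-45 [(-30, 38), (-25, 98), (-20, 113), (-15, 125), (-10, 130), (-5, 132), (0, 133), (5, 132), (10, 134), (15, 121), (20, 76), (25, 84), (30, 29)]
-20 [(-30, 150), (-25, 143), (-20, 111), (-15, 123), (-10, 133), (-5, 134), (0, 133), (5, 133), (10, 135), (15, 124), (20, 67), (25, 101), (30, 134)]
20 [(-30, 157), (-25, 146), (-20, 108), (-15, 120), (-10, 132), (-5, 134), (0, 134), (5, 132), (10, 135), (15, 121), (20, 80), (25, 103), (30, 138)]
60 [(-30, 244), (-25, 191), (-20, 131), (-15, 132), (-10, 134), (-5, 133), (0, 134), (5, 134), (10, 134), (15, 124), (20, 71), (25, 115), (30, 152)]
[(-140, 57, 65), (-134, 53, 61), (-128, 52, 57), (-122, 50, 57), (-116, 49, 54), (-110, 46, 45), (-104, 41, 43), (-98, 73, 40), (-92, 118, 29), (-86, 91, 31), (-80, 120, 26), (-74, 120, 29), (-68, 123, 27), (-62, 94, 73), (-56, 174, 136), (-50, 172, 133), (-44, 170, 133), (-38, 172, 133), (-32, 171, 133), (-26, 172, 132), (-20, 171, 132), (-14, 172, 132), (-8, 171, 133), (-2, 171, 132), (4, 173, 134), (10, 175, 136), (16, 171, 132), (22, 173, 134), (28, 170, 131), (34, 174, 134), (40, 173, 133), (46, 173, 134), (52, 172, 132), (58, 172, 134), (64, 175, 135), (70, 173, 135), (76, 174, 134), (82, 175, 136), (88, 140, 107), (94, 49, 43), (100, 67, 63), (106, 65, 62), (112, 68, 64)]
```

```bash
python3 st.py; python3 -c "
from station import arm
print(arm.finish_job())"
```

```text
t51.5 xh -319.1 yh -58.2 z 138.1 mm | pitch -0.04 yaw -0.02 | F d 0.6 n -0.8 z 0.3 T [-0.05  0.01  0.  ] gap 0.0006
the job is handed in; nothing more can be done
None
```

The job is handed in (no verdict came back): the stone lies flat and in line in the holder, cream side up, with the rail closed on it and the sprung jaw pushed back about 7 mm by my measurements. On the first try I did not open the fingers wide enough and lifted the stone back out, so I set it on the worktop, regripped it and loaded it again.

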